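# Set a brass blank overhanging the saw board at its cut line

## Task

Get the brass blank ready for sawing: push it with the fingertips so that its long far edge lies flush along the saw board's fence, and so that it sticks out over the board's right-hand end (as seen from the robot) just as far as the black cut line, the line lying right over the end of the board. Only push it flat on the board, never lift or tip it, and leave everything else on the bench where it is.

Things in the scene. Friction and masses are not known exactly. Their poses are not given: they have to be found in the camera images.
- saw_board: Dark walnut saw board on two battens, screwed to the bench, 170 mm deep (its x) by 240 mm long (its y). Origin under its centre, at bench height; z up, x away from the robot towards the fence, y along the fence to the left as the robot sees it. Its flat top is 50 mm above the origin, from x = -85 to 57 mm and y = -120 to 120 mm.
- fence_face (a point): Middle of the near face of the fence, 4 mm above the board's top (saw board's x = 57, y = 0, z = 54 mm). The fence is a paler wooden strip along the whole far side of the board, 18 mm thick, 16 mm tall above the top. Axes as the saw board's.
- board_end (a point): Point on the upper edge of the saw board's right-hand (-y) end, 25 mm from the fence's face (saw board's x = 32, y = -120, z = 50 mm): the cut line's middle belongs here. Below the overhang there is only the bench. Axes as the saw board's.
- blank: Loose flat brass blank, 50 mm wide (x), 120 mm long (y), 4 mm thick, 0.14 to 0.27 kg, lying on the saw board a little off the fence and slightly askew; origin at the centre of its underside. Its +x long edge (25 mm from the origin) goes along the fence, its -y short end (60 mm from the origin) is to overhang. A sideways push of 1 to 3 N slides it.
- cut_line (a point): Middle of the black cut line drawn straight across the top of the brass blank, 40 mm from its right-hand (-y) end: at x = 0, y = -20, z = 4 mm in the blank's frame. Axes as the blank's.
- wax_tin: Bystander: small round aluminium tin of yellow saw wax, 34 mm across, 19 mm high, loose on the near left corner of the saw board; origin at the centre of its underside.
- pliers: Bystander: pliers with teal grips, about 157 mm long, 11 mm thick, lying left of the saw board; origin at the pivot, on the bench; x towards the jaws.
- ring_jar: Bystander: small round jar with a metal lid, 48 mm across, 55 mm high, standing behind the fence; origin at the centre of its underside.
- card_stand: Bystander: card holder, a copper-wire heart on a round 58 mm steel foot, 112 mm high, standing beyond the fence to the right; origin at the centre of its underside.
- saw_frame: Bystander: jeweller's saw frame with a dark wooden handle, 300 mm by 110 mm, 27 mm thick at the handle, lying on the bench to the right of the saw board; origin on the bench under the blade's line; x from the handle to the frame's far end.
- heart_box: Bystander: pink velvet heart-shaped box, about 140 mm across, 44 mm high, left or right on the bench; origin at its underside.
- bead_box: Bystander: round flat bead box, 104 mm across, 24 mm high, left or right on the bench; origin at the centre of its underside.
Not all that is in view belongs to the job. Of the things shaped like the blank, the brass one is meant.

How it is judged:
At the end, for the whole second after the job is handed in: The blank lies still and flat on the board, its long edge along the fence (gap at its middle under 3 mm, within 2 degrees), and the cut line lies over the board's right-hand end within 4 mm (y of cut_line in the frame of saw_board between -0.124 and -0.116 m and x of blank in the frame of saw_board above 0.029 m and angle between the x axis of blank and the x axis of saw_board, either way round below 0.035 rad and z of blank in the frame of saw_board between 0.047 and 0.053 m and angle between blank's own z axis and vertical below 0.05 rad and linear speed of blank below 0.01 m/s); the robot touches nothing.
It fails at once if the blank is lifted more than 8 mm off the board or tipped more than about 11 degrees (z of blank in the frame of saw_board above 0.058 m or angle between blank's own z axis and vertical above 0.2 rad).
It fails at once if another thing on the bench or board is moved more than 15 mm or tipped over (distance of any of wax_tin, pliers, ring_jar, card_stand, saw_frame, heart_box, bead_box from where it was at the start of the episode above 0.015 m or angle between any of wax_tin, pliers, ring_jar, card_stand, saw_frame, heart_box, bead_box's own z axis and vertical above 0.3 rad).
It also fails if it takes over 48 s, if anything falls off the work surface, if the arm or the gripper's body presses on something with over 40 N, if the wrist force passes 120 N, or if a joint passes its speed limit or range.

## Robot

A 6-joint arm with a two-finger parallel gripper is mounted at the origin on the work surface. World frame = base frame: x ahead of the robot, y to its left, z up, the work surface at z = 0. Lengths are in m, angles in rad, forces in N, time in s.
With the tool pointing down it reaches from about 0.35 to 0.925 m from the base axis. Payload 6.4 kg.
Tool frame: the origin (TCP) lies at the very end of the fingers, on their centre line; the grasp point (between the pads) lies 19 mm behind it (grip_point_offset is the distance from the TCP to the grasp point, in m); z points along the fingers, y is the direction in which the jaws open and shut (so a half turn about z gives the same grasp; the last joint's range is limited). The gripper opens to 85 mm and grips with 20 to 120 N. Pads are 22 mm wide; open, the fingers measure 114 mm over their backs; the gripper's body (76 mm by 85 mm) begins 54 mm behind the grasp point. The pads swing forward as they close: fully open they stand 13 mm farther back than shut.
Start: joints at [-1.37, 0.245, 1.558, -0, 1.339, -0.174], TCP at [0.238, -0.605, 0.21] pointing down, gripper open.
Joint ranges: [-3.13, 3.13], [-1.02, 2.26], [0.13, 2.54], [-0.95, 4.09], [0.21, 2.88], [-2.74, 2.74]. Speed limits (rad/s): [2.57, 2.57, 3.14, 3.14, 3.14, 3.14].

## Interface

Orientations are given as a unit quaternion [x, y, z, w].
In Python, from plant import get_state, grab_frame, job_done, grip_point_offset gives the robot as it stands.
- The arm moves only by the tool play_rows, never from a script. Its argument "series" is a list that holds one entry, the list of rows, each a list of 7 numbers: the shift along the world's x, y, z in mm, then the turn, a rotation vector about the world's x, y, z in degrees, then the gripper's target within -1 to 1 (shut at 1, half-way at 0, fully open at -1). A call has 1 to 5 rows; each row is the pose to reach, as a shift and turn from the pose commanded when the call began; what a row does not reach only later rows make up. A row lasts 1/10 s, in which the tool goes at most 50 mm and 8.59 degrees, less where a joint would pass 70% of its speed; a pose out of reach is approached as far as the arm can. A call with a gripper value outside its range is refused whole. The fingers move at their own pace and stop on an object; "grip_force" is the grip in N (left out, the last holds). Time passes only in rows, so rows that repeat a pose let the fingers close. It gives the time, the measured TCP pose, the force and the opening at its end, in the units of the state.
- get_state(): the state, without advancing time (a new reading comes with each control period).
- grab_frame(name): name is "scene" or "side" or "wrist"; returns a dict with "image" (420x560x3 uint8, red, green, blue), "fx", "fy", "cx", "cy" (pixels), "R" (3x3) and "t" (3): a world point X has camera coordinates R X + t. Camera axes: x right, y down, z forward; pixel columns grow to the right and rows downward; lengths in m; the calibration is good to about 2 mm. A picture is of the moment at which its call begins. There is no depth.
- job_done(): hands the job in, once; it reports no verdict.
The state is a dict: "time": time; "joint_positions": joint angles; "dq": joint speeds; "joint_torque": joint torques, N m; "position": TCP position; "eef_rot": TCP orientation; "ft_force": force on the tool from outside, world axes, zero at the start; "torque": the same for the moment, N m; "grip_width": opening from 0.0 (shut) to 1.0 (fully open).
Only numpy, scipy, OpenCV 4.12 (cv2) and the standard library are available. Lean on these libraries where they do the work, as an engineer would, in place of code of your own. Each camera call takes 0.05 s, during which the arm holds its last target. There are 200 camera calls.

## Working session

There is one attempt and no reset: what is moved stays moved. The work goes in short steps, Python scripts to look and compute and a tool call to move; the robot and the scene stay as the last step left them, time stands still between calls to the robot, and variables do not carry over. Pictures are saved under pics/ and viewed, about 8 in all and at most 12, crops included, and the job is handed in when it is done.

Besides the shell and the picture viewer there is one more tool, called after "Emit:" by a JSON object that holds its "op" and its "data", one argument or row to a line. play_rows: Moves the arm, as the interface text tells. Its arguments: {"type":"object","properties":{"series":{"type":"array","items":{"type":"array","items":{"type":"array","items":{"type":"number"}}}},"grip_force":{"type":"number"}},"required":["series"]}

```bash
mkdir -p pics
cat > h.py <<'E'
import numpy as np, cv2, pickle
from plant import get_state, grab_frame, job_done
def snap(cam,name):
    f=grab_frame(cam); pickle.dump(f,open(f'pics/{name}.pkl','wb')); cv2.imwrite(f'pics/{name}.png',f['image'][:,:,::-1]); return f
def load(name): return pickle.load(open(f'pics/{name}.pkl','rb'))
def ray(f,u,v,z):
    R=np.array(f['R']);t=np.array(f['t']); c=-R.T@t
    d=R.T@np.array([(u-f['cx'])/f['fx'],(v-f['cy'])/f['fy'],1]); return c+d*(z-c[2])/d[2]
def proj(f,X):
    p=np.array(f['R'])@np.array(X)+f['t']; return np.array([f['fx']*p[0]/p[2]+f['cx'],f['fy']*p[1]/p[2]+f['cy']])
def crop(name,x,y,w,h,s,out):
    im=cv2.imread(f'pics/{name}.png')[y:y+h,x:x+w]; cv2.imwrite(f'pics/{out}.png',cv2.resize(im,None,fx=s,fy=s,interpolation=cv2.INTER_CUBIC))
E
python3 - <<'E'
from h import *
a=snap('scene','s0');b=snap('side','d0')
for f in(a,b): print(-np.array(f['R']).T@f['t'],f['fx'])
print(get_state())
E
```

```text
[ 1.14788042 -0.35820697  1.06206099] 427.55781950601147
[0.5042029  1.28196971 0.97912496] 505.70093900700255
{'time': 0.1, 'joint_positions': array([-1.37010583e+00,  2.45763245e-01,  1.55889583e+00, -7.27889298e-06,
        1.33869673e+00, -1.74098858e-01]), 'dq': array([ 0.0006969 , -0.00244636, -0.00294223, -0.00018321, -0.00160415,
       -0.00050061]), 'joint_torque': array([ 6.38022557e-04, -4.30673075e+01, -3.27127504e+01, -3.28561805e-05,
        2.81933935e-03, -1.73551027e-07]), 'position': array([ 0.23784483, -0.60434134,  0.20867639]), 'eef_rot': array([ 9.82492402e-01,  1.86300573e-01, -1.52617522e-05, -8.81452316e-04]), 'ft_force': array([-0.41692424, -0.40600577,  1.29704801]), 'torque': array([ 0.03132966, -0.00337986, -0.02047561]), 'grip_width': 0.9974620887512664}
```

View pics/s0.png

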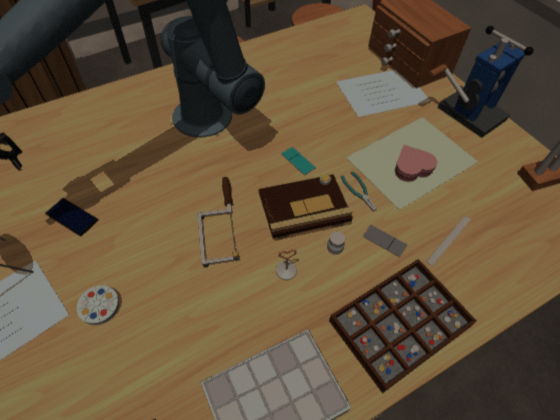

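View pics/d0.png

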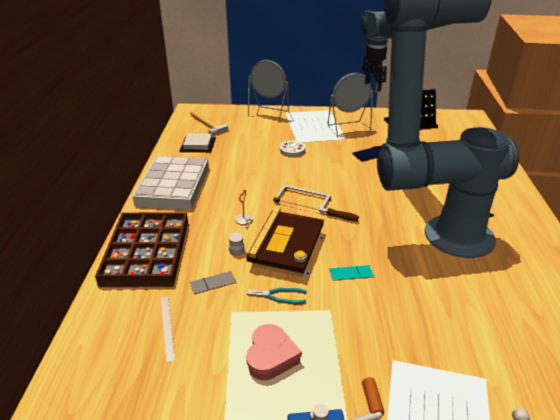

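The pictures show three blank-shaped plates: teal (scene 298,160), grey (385,240) and brass on the walnut board (312,206). The brass one on the board fits the description. I'll confirm it in crops.

Run:
```python
from h import *
crop('s0',250,165,115,80,6.9,'c1'); crop('d0',240,200,95,80,7,'c2')
```

```text
(no output)
```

View pics/c1.png

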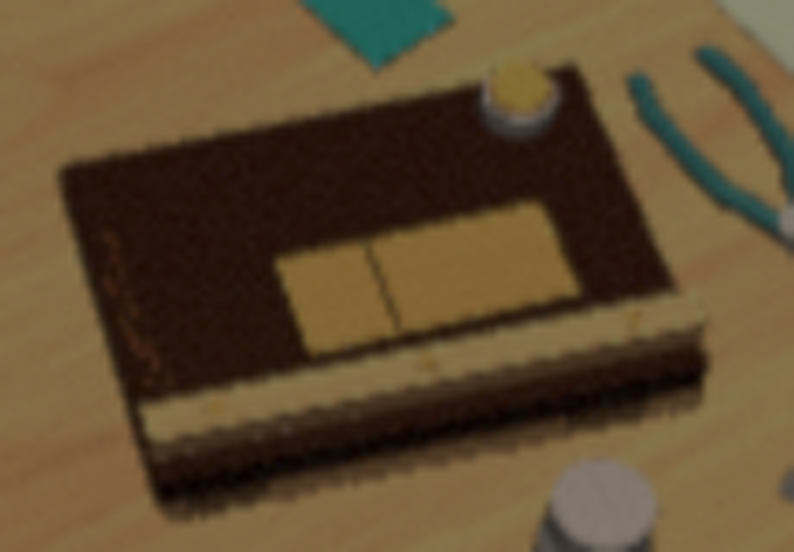

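View pics/c2.png

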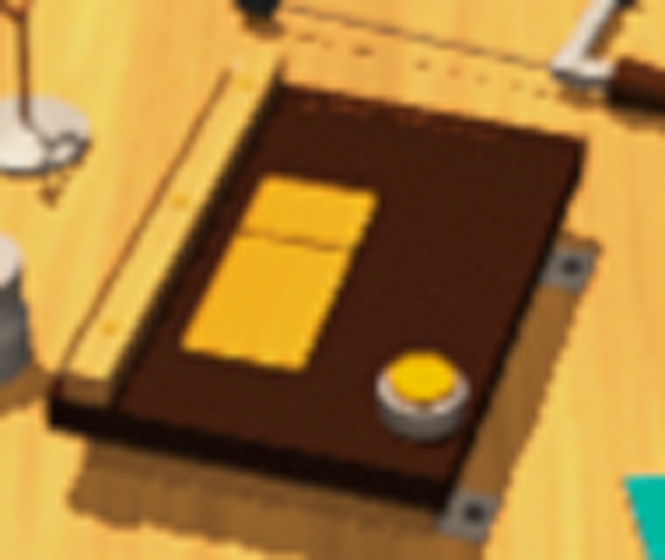

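The crops confirm it: a brass plate with a black cut line, lying near the fence. The tin is at the near left corner. I'll fit the poses from both views.

```bash
cat >> h.py <<'E'
from scipy.optimize import least_squares
def fit(obs,z0,yaw0,xy0):
    # obs: list (frame,u,v,local xyz)
    def P(p,l): c,s=np.cos(p[2]),np.sin(p[2]); return [p[0]+c*l[0]-s*l[1],p[1]+s*l[0]+c*l[1],z0+l[2]]
    r=least_squares(lambda p:np.concatenate([proj(f,P(p,l))-[u,v] for f,u,v,l in obs]),[*xy0,yaw0],x_scale=[.01,.01,.1])
    return r.x,r.fun.reshape(-1,2)
def rel(b,k):
    d=np.array(k[:2])-b[:2];c,s=np.cos(b[2]),np.sin(b[2]);return np.array([c*d[0]+s*d[1],-s*d[0]+c*d[1],k[2]-b[2]])
E
python3 - <<'E'
from h import *
a=load('s0');b=load('d0')
A=lambda u,v:(a,250+(u+.5)/6.9-.5,165+(v+.5)/6.9-.5)
B=lambda u,v:(b,240+(u+.5)/7-.5,200+(v+.5)/7-.5)
bo=[(*A(64,168),(-.085,-.12,.05)),(*A(575,67),(-.085,.12,.05)),(*A(142,405),(.057,-.12,.066)),(*A(690,293),(.057,.12,.066)),(*A(147,440),(.075,-.12,.066)),(*A(706,326),(.075,.12,.066))]
bs=[(*B(585,140),(-.085,-.12,.05)),(*B(446,488),(-.085,.12,.05)),(*B(282,62),(.057,-.12,.066)),(*B(108,378),(.057,.12,.066)),(*B(240,55),(.075,-.12,.066)),(*B(62,375),(.075,.12,.066))]
ko=[(*A(277,259),(-.025,-.06,.004)),(*A(545,202),(-.025,.06,.004)),(*A(583,293),(.025,.06,.004)),(*A(310,357),(.025,-.06,.004)),(*A(370,242),(-.025,-.02,.004)),(*A(400,330),(.025,-.02,.004))]
ks=[(*B(265,176),(.025,-.06,.004)),(*B(378,192),(-.025,-.06,.004)),(*B(305,370),(-.025,.06,.004)),(*B(183,348),(.025,.06,.004)),(*B(245,234),(.025,-.02,.004)),(*B(357,249),(-.025,-.02,.004))]
g=ray(*A(400,250),.05);print(g)
for n,o,k in(('scene',bo,ko),('side',bs,ks),('both',bo+bs,ko+ks)):
    p,r=fit(o,0,0,g[:2]);q,s=fit(k,.05,p[2],g[:2])
    print(n,p,abs(r).max(),q,abs(s).max(),'rel',rel(p,q))
print(np.round(r,1).tolist())
print('tin',ray(*A(520,88),.069),ray(*B(423,378),.069))
print('jar',ray(*A(603,485),.055),'card foot',ray(a,287,270,.005),'saw',[ray(a,*x,.01) for x in((228,180),(229,208),(202,213),(233,212),(206,262),(237,260))])
E
```

```text
[0.54063105 0.10915248 0.05      ]
scene [ 0.54213511  0.09678428 -0.26141144] 0.7740896791726186 [ 0.5611237   0.11085976 -0.24781005] 0.6059151105728233 rel [0.01470575 0.01850477 0.0136014 ]
side [ 0.54140952  0.10254591 -0.24888284] 1.0725385240510832 [ 0.55841835  0.1113073  -0.22428609] 0.5866945064267384 rel [0.01432664 0.01268107 0.02459676]
both [ 0.54157852  0.09855118 -0.25484387] 1.5043253418401719 [ 0.55957606  0.11119005 -0.23479328] 0.8471985528666153 rel [0.01423008 0.01676774 0.0200506 ]
[[-0.5, -0.6], [0.6, -0.8], [-0.0, 0.0], [0.9, -0.8], [0.8, 0.2], [0.8, -0.6], [0.3, -0.6], [-0.1, -1.2], [0.1, -1.5], [-0.7, 0.0], [0.7, -1.5], [-0.2, -0.8]]
tin [0.50201028 0.19357413 0.069     ] [0.49939419 0.19729006 0.069     ]
jar [0.68406513 0.11605357 0.055     ] card foot [ 0.68927909 -0.04638496  0.005     ] saw [array([ 0.32436971, -0.050477  ,  0.01      ]), array([ 0.42484294, -0.0955755 ,  0.01      ]), array([ 0.40250685, -0.17446871,  0.01      ]), array([ 0.44402933, -0.0915296 ,  0.01      ]), array([ 0.56080183, -0.23206175,  0.01      ]), array([ 0.59682715, -0.1540965 ,  0.01      ])]
```

Emit:
{"op": "play_rows", "data": {
  "series": [
    [[17,45,0,0,0,-8,0],[34,90,0,0,0,-16,0],[51,135,0,0,0,-24,0],[68,180,0,0,0,-32,0],[85,225,0,0,0,-36.1,0]]
  ]
}}

```text
time: 0.6
position: [0.3231, -0.3778, 0.2091]
eef_rot: [0.992, -0.13, -0.0, -0.0]
ft_force: [0.5, -0.3, 0.5]
grip_width: 0.498
```

Emit:
{"op": "play_rows", "data": {
  "series": [
    [[17,45,0,0,0,0,0],[34,90,0,0,0,0,0],[51,135,0,0,0,0,0],[68,180,0,0,0,0,0],[85,225,0,0,0,0,0]]
  ]
}}

```text
time: 1.1
position: [0.408, -0.1529, 0.2095]
eef_rot: [0.992, -0.128, 0.0, -0.0]
ft_force: [0.8, -0.7, 0.0]
grip_width: 0.498
```

Emit:
{"op": "play_rows", "data": {
  "series": [
    [[17,45,0,0,0,0,0],[34,90,0,0,0,0,0],[51,135,0,0,0,0,0],[68,180,0,0,0,0,0],[85,225,0,0,0,0,0]]
  ]
}}

```text
time: 1.6
position: [0.493, 0.0723, 0.2095]
eef_rot: [0.992, -0.127, -0.0, 0.0]
ft_force: [-0.7, -1.1, -0.0]
grip_width: 0.502
```

Emit:
{"op": "play_rows", "data": {
  "series": [
    [[11,25,-10,0,0,0,0],[22,51,-40,0,0,0,0],[22,51,-80,0,0,0,0],[22,51,-110,0,0,0,0],[22,51,-110,0,0,0,0]]
  ]
}}

```text
time: 2.1
position: [0.5107, 0.1213, 0.0946]
eef_rot: [0.992, -0.127, -0.005, 0.001]
ft_force: [0.7, -0.2, -0.6]
grip_width: 0.5
```

Run:
```python
from h import *
f=snap('wrist','w1'); print(get_state()['position'],-np.array(f['R']).T@f['t'])
crop('w1',0,0,560,420,1.4,'w1b')
```

```text
[0.51296576 0.12115652 0.09759141] [0.57869637 0.10340882 0.25801057]
```

View pics/w1b.png

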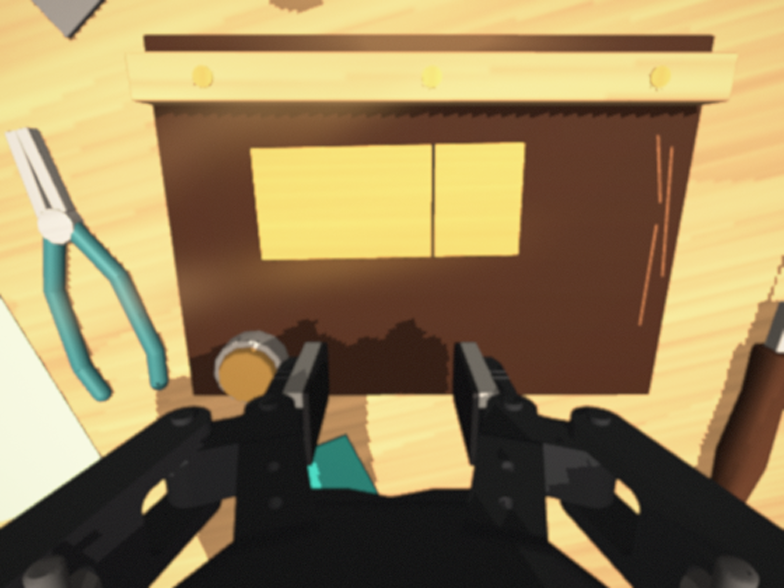

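The wrist view shows the blank's corners at (250,149), (524,142), (518,255) and (262,260), with the cut line at column 433. The left finger may be close to the tin, so I'll refit and check that clearance.

```bash
cat >> h.py <<'E'
def wfit(f,S,bp,kp):
    W=lambda u,v:(f,(u+.5)/S-.5,(v+.5)/S-.5)
    bl=dict(nl=(-.085,.12,.05),nr=(-.085,-.12,.05),fl=(.057,.12,.066),fr=(.057,-.12,.066),gl=(.075,.12,.066),gr=(.075,-.12,.066),er=(.057,-.12,.05))
    kl=dict(fl=(.025,.06,.004),fr=(.025,-.06,.004),nr=(-.025,-.06,.004),nl=(-.025,.06,.004),cf=(.025,-.02,.004),cn=(-.025,-.02,.004))
    p,r=fit([(*W(*bp[n]),bl[n]) for n in bp],0,-.25,[.54,.1]); q,s=fit([(*W(*kp[n]),kl[n]) for n in kp],.05,-.25,[.56,.1])
    x=rel(p,q); print('board',p.round(4),abs(r).max().round(1),'blank',q.round(4),abs(s).max().round(1),'rel',x.round(4),'cut y',(x[1]-.02*np.cos(x[2])).round(4)); return W,p,q
E
python3 - <<'E'
from h import *
f=load('w1')
W,p,q=wfit(f,1.4,dict(nl=(193,394),nr=(649,394),fl=(135,102),fr=(729,101),gl=(127,53),gr=(737,54)),dict(fl=(250,149),fr=(524,142),nr=(518,255),nl=(262,260),cf=(433,145),cn=(433,257)))
t=ray(*W(247,375),.069);print('tin',t,rel(p,[*t[:2],0]))
s=get_state();print('tcp rel',rel(p,[*s['position'][:2],0]), s['position'])
for u,v in((284,402),(322,345),(456,345),(488,402)):
  w=ray(*W(u,v),s['position'][2]+.006);print('tip?',w,rel(p,[*w[:2],0]))
E
```

```text
board [ 0.5384  0.096  -0.2554] 3.0 blank [ 0.5579  0.1089 -0.2323] 0.6 rel [0.0156 0.0174 0.0231] cut y -0.0026
tin [0.49942934 0.19264775 0.069     ] [-0.06214035  0.08368869  0.25541925]
tcp rel [-0.03098075  0.01793681  0.25541925] [0.51296576 0.12115652 0.09759141]
tip? [0.49926341 0.16634408 0.10359141] [-0.05565525  0.05819646  0.25541925]
tip? [0.51856847 0.14494147 0.10359141] [-0.0315691   0.04236565  0.25541925]
tip? [0.50581718 0.09634304 0.10359141] [-0.03162825 -0.00787775  0.25541925]
tip? [0.47901792 0.08936815 0.10359141] [-0.05579587 -0.02139721  0.25541925]
```

Emit:
{"op": "play_rows", "data": {
  "series": [
    [[0,0,-20,0,0,0,0],[0,0,-35,0,0,0,0],[0,0,-43,0,0,0,0],[0,0,-43,0,0,0,0],[0,0,-43,0,0,0,0]]
  ]
}}

```text
time: 2.65
position: [0.5155, 0.121, 0.0574]
eef_rot: [0.992, -0.127, 0.001, -0.0]
ft_force: [-0.6, -0.3, 0.9]
grip_width: 0.501
```

Emit:
{"op": "play_rows", "data": {
  "series": [
    [[0,0,-1,0,0,0,0],[0,0,-2,0,0,0,0],[0,0,-3,0,0,0,0],[0,0,-3,0,0,0,0]]
  ]
}}

```text
time: 3.05
position: [0.5149, 0.1211, 0.0537]
eef_rot: [0.992, -0.127, -0.0, -0.0]
ft_force: [-0.5, -0.0, 0.9]
grip_width: 0.501
```

Emit:
{"op": "play_rows", "data": {
  "series": [
    [[0,0,-1,0,0,0,0],[0,0,-2,0,0,0,0],[0,0,-2,0,0,0,0]]
  ]
}}

```text
time: 3.35
position: [0.5148, 0.1211, 0.0515]
eef_rot: [0.992, -0.127, -0.0, 0.0]
ft_force: [-0.2, 0.3, -0.2]
grip_width: 0.501
```

Emit:
{"op": "play_rows", "data": {
  "series": [
    [[0,0,-1,0,0,0,0],[0,0,-1,0,0,0,0]]
  ]
}}

```text
time: 3.55
position: [0.5149, 0.1211, 0.0505]
eef_rot: [0.992, -0.127, -0.0, 0.0]
ft_force: [0.1, -0.0, -0.3]
grip_width: 0.5
```

Emit:
{"op": "play_rows", "data": {
  "series": [
    [[0,0,-1,0,0,0,0],[0,0,-1,0,0,0,0]]
  ]
}}

```text
time: 3.75
position: [0.5149, 0.1211, 0.0495]
eef_rot: [0.992, -0.127, -0.0, 0.0]
ft_force: [0.0, -0.2, -0.4]
grip_width: 0.497
```

Emit:
{"op": "play_rows", "data": {
  "series": [
    [[0,0,-1,0,0,0,0],[0,0,-1,0,0,0,0]]
  ]
}}

```text
time: 3.95
position: [0.5149, 0.1211, 0.0486]
eef_rot: [0.992, -0.127, -0.0, 0.0]
ft_force: [0.5, 0.2, 0.6]
grip_width: 0.5
```

Emit:
{"op": "play_rows", "data": {
  "series": [
    [[0,0,-1,0,0,0,0],[0,0,-1,0,0,0,0]]
  ]
}}

```text
time: 4.15
position: [0.5148, 0.1211, 0.0475]
eef_rot: [0.992, -0.127, -0.0, 0.0]
ft_force: [0.2, -0.5, 0.4]
grip_width: 0.5
```

Emit:
{"op": "play_rows", "data": {
  "series": [
    [[0,0,-1,0,0,0,0],[0,0,-1,0,0,0,0]]
  ]
}}

```text
time: 4.35
position: [0.5149, 0.1211, 0.0466]
eef_rot: [0.992, -0.127, -0.0, 0.0]
ft_force: [0.3, -0.2, -0.2]
grip_width: 0.499
```

Emit:
{"op": "play_rows", "data": {
  "series": [
    [[0,0,-1,0,0,0,0],[0,0,-1,0,0,0,0]]
  ]
}}

```text
time: 4.55
position: [0.5149, 0.1211, 0.0455]
eef_rot: [0.992, -0.127, -0.0, 0.0]
ft_force: [-0.3, -0.1, 0.8]
grip_width: 0.503
```

Emit:
{"op": "play_rows", "data": {
  "series": [
    [[0,0,-1,0,0,0,0],[0,0,-1,0,0,0,0]]
  ]
}}

```text
time: 4.75
position: [0.5149, 0.1211, 0.0446]
eef_rot: [0.992, -0.127, -0.0, 0.0]
ft_force: [-0.5, 0.8, 0.6]
grip_width: 0.497
```

Emit:
{"op": "play_rows", "data": {
  "series": [
    [[0,0,-1,0,0,0,0],[0,0,-1,0,0,0,0]]
  ]
}}

```text
time: 4.95
position: [0.5148, 0.1211, 0.0435]
eef_rot: [0.992, -0.127, -0.0, 0.0]
ft_force: [0.4, -0.3, 0.5]
grip_width: 0.499
```

Emit:
{"op": "play_rows", "data": {
  "series": [
    [[0,0,-1,0,0,0,0],[0,0,-1,0,0,0,0]]
  ]
}}

```text
time: 5.15
position: [0.5149, 0.1211, 0.0426]
eef_rot: [0.992, -0.127, -0.0, 0.0]
ft_force: [-0.2, 0.1, -0.7]
grip_width: 0.503
```

Emit:
{"op": "play_rows", "data": {
  "series": [
    [[0,0,-1,0,0,0,0],[0,0,-1,0,0,0,0]]
  ]
}}

```text
time: 5.35
position: [0.5149, 0.1211, 0.0415]
eef_rot: [0.992, -0.127, -0.0, 0.0]
ft_force: [-0.8, 0.9, 0.8]
grip_width: 0.501
```

Emit:
{"op": "play_rows", "data": {
  "series": [
    [[0,0,-1,0,0,0,0],[0,0,-1,0,0,0,0]]
  ]
}}

```text
time: 5.55
position: [0.5149, 0.1211, 0.0406]
eef_rot: [0.992, -0.127, -0.0, 0.0]
ft_force: [0.6, 0.4, -1.1]
grip_width: 0.497
```

Run:
```python
from h import *
f=snap('side','d1'); crop('d1',235,160,105,120,5,'d1c')
```

```text
(no output)
```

View pics/d1c.png

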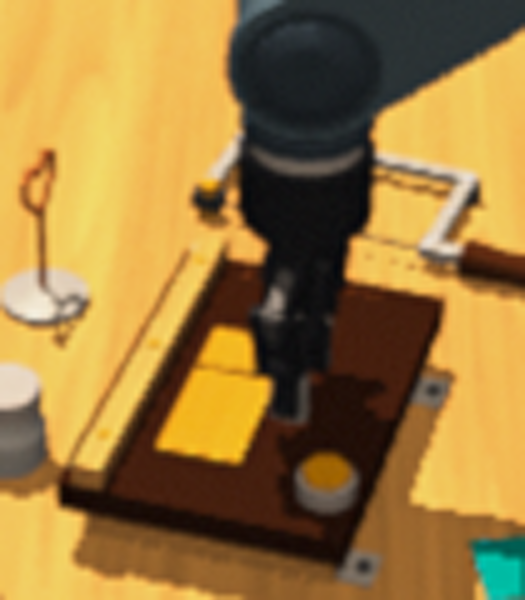

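The side crop shows the left fingertip at crop pixel (290,420), close to the board and clear of both the tin and the blank. I'll compute its height.

Run:
```python
from h import *
f=load('d1');p=np.array([.5400,.0975,-.2554])
for u,v in((275,412),(290,425),(305,418)):
  for z in(.05,.055):
    w=ray(f,235+u/5,160+v/5,z);print(u,z,rel(p,[*w[:2],0])[:2].round(4))
print(rel(p,[.5149,.1211,0]))
```

```text
275 0.05 [-0.0174  0.0244]
275 0.055 [-0.0191  0.0303]
290 0.05 [-0.0291  0.0333]
290 0.055 [-0.0307  0.0392]
305 0.05 [-0.0356  0.0244]
305 0.055 [-0.0373  0.0304]
[-0.03024794  0.0164934   0.2554    ]
```

Emit:
{"op": "play_rows", "data": {
  "series": [
    [[0,0,-1,0,0,0,0],[0,0,-2,0,0,0,0],[0,0,-2,0,0,0,0]]
  ]
}}

```text
time: 5.9
position: [0.5148, 0.1211, 0.0385]
eef_rot: [0.992, -0.127, -0.0, 0.0]
ft_force: [0.6, -0.1, -0.1]
grip_width: 0.498
```

Emit:
{"op": "play_rows", "data": {
  "series": [
    [[0,0,-1,0,0,0,0],[0,0,-1,0,0,0,0]]
  ]
}}

```text
time: 6.1
position: [0.5149, 0.1211, 0.0376]
eef_rot: [0.992, -0.127, -0.0, 0.0]
ft_force: [1.0, 0.1, 0.5]
grip_width: 0.497
```

No contact yet, and the tip position at half-open is uncertain. I'll raise, shut the fingers (where the TCP is exact) and probe down again.

Emit:
{"op": "play_rows", "data": {
  "series": [
    [[0,0,26,0,0,0,0],[0,0,26,0,0,0,1],[0,0,26,0,0,0,1],[0,0,26,0,0,0,1],[0,0,26,0,0,0,1]]
  ]
}}

```text
time: 6.6
position: [0.5142, 0.1211, 0.0627]
eef_rot: [0.992, -0.127, -0.001, 0.0]
ft_force: [-0.2, -0.3, -0.2]
grip_width: 0.002
```

Emit:
{"op": "play_rows", "data": {
  "series": [
    [[0,0,-4,0,0,0,1],[0,0,-8,0,0,0,1],[0,0,-9,0,0,0,1],[0,0,-9,0,0,0,1]]
  ]
}}

```text
time: 7.0
position: [0.5146, 0.1211, 0.0541]
eef_rot: [0.992, -0.127, -0.0, 0.0]
ft_force: [0.1, -0.1, -0.1]
grip_width: 0.001
```

Emit:
{"op": "play_rows", "data": {
  "series": [
    [[0,0,-1,0,0,0,1],[0,0,-1.5,0,0,0,1],[0,0,-2,0,0,0,1],[0,0,-2,0,0,0,1]]
  ]
}}

```text
time: 7.4
position: [0.515, 0.1211, 0.0527]
eef_rot: [0.992, -0.127, 0.0, -0.0]
ft_force: [0.1, -0.5, -0.2]
grip_width: -0.002
```

Emit:
{"op": "play_rows", "data": {
  "series": [
    [[3,-0.8,-1.2,0,0,0,1],[6,-1.6,-1.2,0,0,0,1],[9,-2.3,-1.2,0,0,0,1],[12,-3.1,-1.2,0,0,0,1],[12,-3.1,-1.2,0,0,0,1]]
  ]
}}

```text
time: 7.9
position: [0.5275, 0.1179, 0.0516]
eef_rot: [0.992, -0.127, 0.0, -0.0]
ft_force: [-0.2, -0.9, -0.1]
grip_width: -0.004
```

Emit:
{"op": "play_rows", "data": {
  "series": [
    [[2,-0.5,0,0,0,0,1],[4,-1,0,0,0,0,1],[6,-1.6,0,0,0,0,1],[8,-2.1,0,0,0,0,1],[8,-2.1,0,0,0,0,1]]
  ]
}}

```text
time: 8.4
position: [0.5353, 0.1158, 0.0515]
eef_rot: [0.992, -0.127, 0.0, -0.0]
ft_force: [-0.2, 0.8, 0.0]
grip_width: 0.0
```

Emit:
{"op": "play_rows", "data": {
  "series": [
    [[1,-0.3,0,0,0,0,1],[2,-0.5,0,0,0,0,1],[3,-0.8,0,0,0,0,1],[4,-1,0,0,0,0,1]]
  ]
}}

```text
time: 8.8
position: [0.539, 0.1149, 0.0515]
eef_rot: [0.992, -0.127, 0.0, -0.0]
ft_force: [-0.2, -0.1, 0.2]
grip_width: 0.001
```

Run:
```python
from h import *
f=snap('wrist','w2'); print(get_state()['position']);crop('w2',70,0,420,315,1.9,'w2b')
```

```text
[0.53921147 0.11485096 0.05157042]
```

View pics/w2b.png

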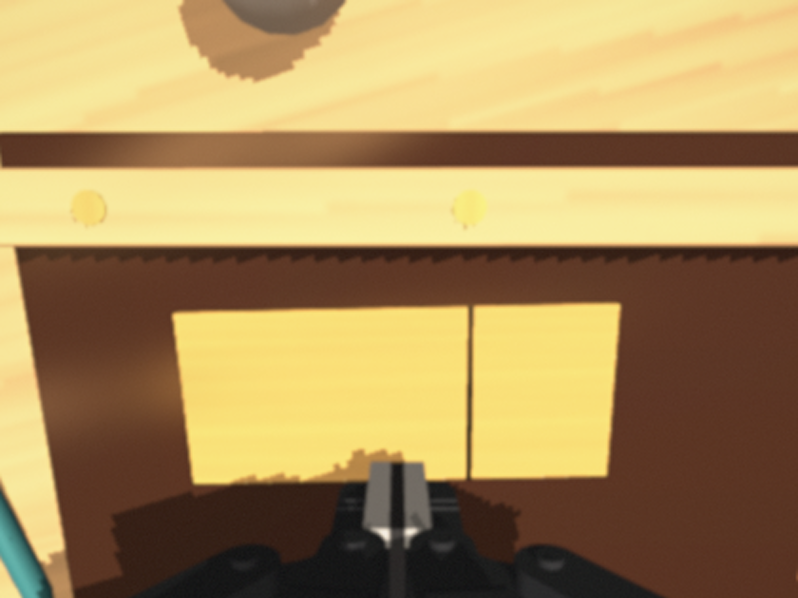

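The wrist view shows the blank apparently unmoved: far edge at rows 303–313, fence edge at row 247. The fingertip at row 463 overlaps the near edge at row 481. I'll compute where the tip is.

Run:
```python
from h import *
f=load('w2');S=1.9
W=lambda u,v:(f,70+(u+.5)/S-.5,(v+.5)/S-.5)
p=np.array([.5395,.0970,-.2554])
k=dict(fl=(173,313),fr=(620,303),nr=(607,476),nl=(194,484),cf=(470,305),cn=(469,479))
kl=dict(fl=(.025,.06,.004),fr=(.025,-.06,.004),nr=(-.025,-.06,.004),nl=(-.025,.06,.004),cf=(.025,-.02,.004),cn=(-.025,-.02,.004))
q,s=fit([(*W(*k[n]),kl[n]) for n in k],.05,-.25,[.56,.1]);print(q,abs(s).max(),rel(p,q))
s=get_state();print('tcp',rel(p,[*s['position'][:2],0]))
for z in(.0515,.056,.06,.065):
  for u,v in((371,463),(424,463),(365,530),(430,530),(397,530)): print(z,(u,v),rel(p,[*ray(*W(u,v),z)[:2],0])[:2].round(4))
t=s['position'];print(proj(f,t), (W(397,463)[1:],W(397,530)[1:]))
```

```text
[ 0.55817424  0.10881497 -0.23289142] 0.6417238397105507 [0.01508364 0.01614944 0.02250858]
tcp [-0.0047889   0.01719903  0.2554    ]
0.0515 (371, 463) [-0.0056  0.024 ]
0.0515 (424, 463) [-0.0056  0.0085]
0.0515 (365, 530) [-0.0274  0.0261]
0.0515 (430, 530) [-0.0274  0.0065]
0.0515 (397, 530) [-0.0274  0.0164]
0.056 (371, 463) [-0.0037  0.0238]
0.056 (424, 463) [-0.0037  0.0088]
0.056 (365, 530) [-0.0249  0.0258]
0.056 (430, 530) [-0.0249  0.0067]
0.056 (397, 530) [-0.0249  0.0164]
0.06 (371, 463) [-0.0021  0.0236]
0.06 (424, 463) [-0.0021  0.009 ]
0.06 (365, 530) [-0.0227  0.0256]
0.06 (430, 530) [-0.0227  0.007 ]
0.06 (397, 530) [-0.0227  0.0164]
0.065 (371, 463) [0.0001 0.0234]
0.065 (424, 463) [0.0001 0.0092]
0.065 (365, 530) [-0.0199  0.0253]
0.065 (430, 530) [-0.0199  0.0073]
0.065 (397, 530) [-0.0199  0.0164]
[277.29472902 242.0655746 ] ((278.7105263157895, 243.44736842105263), (278.7105263157895, 278.7105263157895))
```

TCP readings and images disagree: the tip seems well above the reported TCP. I'll back off from the blank and probe down to find contact.

Emit:
{"op": "play_rows", "data": {
  "series": [
    [[-10,2.6,2,0,0,0,1],[-20,5.2,2,0,0,0,1],[-29,7.6,2,0,0,0,1],[-29,7.6,0,0,0,0,1],[-29,7.6,0,0,0,0,1]]
  ]
}}

```text
time: 9.35
position: [0.5094, 0.1227, 0.0513]
eef_rot: [0.992, -0.127, -0.0, 0.0]
ft_force: [0.5, 0.3, 0.3]
grip_width: 0.001
```

Run:
```python
from h import *
import plant
print(plant.grip_point_offset() if callable(plant.grip_point_offset) else plant.grip_point_offset)
s=get_state();print(s['position'],s['eef_rot'])
f=snap('side','d2');crop('d2',265,195,60,60,10,'d2c')
print((proj(f,s['position'])-[265,195])*10)
```

```text
0.0187
[0.5094303  0.12266859 0.05127655] [ 9.91886690e-01 -1.27125044e-01 -1.25994518e-04  2.90212894e-05]
[318.33537561 466.80918424]
```

View pics/d2c.png

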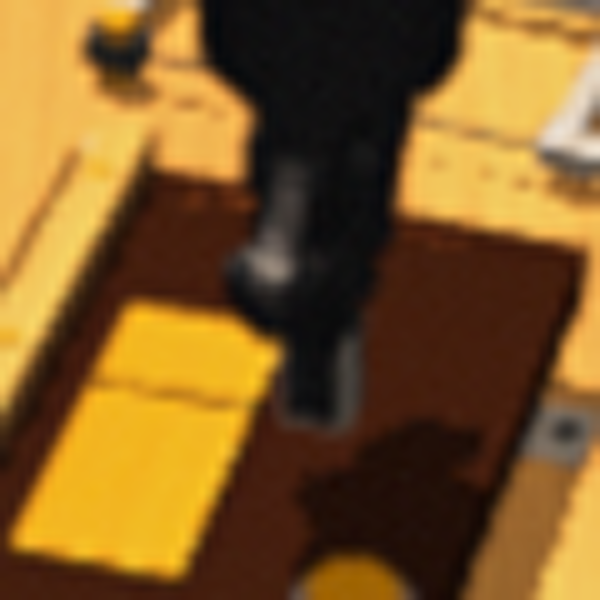

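The tip sits about 4 px above the projected TCP, so the real fingertip is roughly 12–20 mm higher than reported. I'll probe down to find the true offset.

Emit:
{"op": "play_rows", "data": {
  "series": [
    [[0,0,-2,0,0,0,1],[0,0,-4,0,0,0,1],[0,0,-6,0,0,0,1],[0,0,-7,0,0,0,1],[0,0,-7,0,0,0,1]]
  ]
}}

```text
time: 9.9
position: [0.5098, 0.1225, 0.0442]
eef_rot: [0.992, -0.127, -0.0, 0.0]
ft_force: [0.3, -1.0, -0.6]
grip_width: 0.001
```

Emit:
{"op": "play_rows", "data": {
  "series": [
    [[0,0,-1,0,0,0,1],[0,0,-2,0,0,0,1],[0,0,-3,0,0,0,1],[0,0,-3,0,0,0,1]]
  ]
}}

```text
time: 10.3
position: [0.5098, 0.1225, 0.0413]
eef_rot: [0.992, -0.127, -0.0, 0.0]
ft_force: [0.0, -0.4, -1.6]
grip_width: -0.001
```

Emit:
{"op": "play_rows", "data": {
  "series": [
    [[0,0,-1,0,0,0,1],[0,0,-2,0,0,0,1],[0,0,-2,0,0,0,1]]
  ]
}}

```text
time: 10.6
position: [0.5098, 0.1225, 0.0393]
eef_rot: [0.992, -0.127, -0.0, 0.0]
ft_force: [-1.0, -0.4, 0.1]
grip_width: -0.0
```

Emit:
{"op": "play_rows", "data": {
  "series": [
    [[0,0,-1,0,0,0,1],[0,0,-2,0,0,0,1],[0,0,-2,0,0,0,1]]
  ]
}}

```text
time: 10.9
position: [0.5098, 0.1225, 0.0373]
eef_rot: [0.992, -0.127, -0.0, 0.0]
ft_force: [-0.8, -0.5, -0.9]
grip_width: 0.0
```

Emit:
{"op": "play_rows", "data": {
  "series": [
    [[0,0,-1,0,0,0,1],[0,0,-2,0,0,0,1],[0,0,-2,0,0,0,1]]
  ]
}}

```text
time: 11.2
position: [0.5098, 0.1225, 0.0353]
eef_rot: [0.992, -0.127, -0.0, 0.0]
ft_force: [-0.1, -1.5, 0.4]
grip_width: 0.004
```

Emit:
{"op": "play_rows", "data": {
  "series": [
    [[0,0,-1,0,0,0,1],[0,0,-2,0,0,0,1],[0,0,-2,0,0,0,1]]
  ]
}}

```text
time: 11.5
position: [0.5098, 0.1225, 0.0333]
eef_rot: [0.992, -0.127, -0.0, 0.0]
ft_force: [0.7, -0.4, 1.1]
grip_width: -0.002
```

Emit:
{"op": "play_rows", "data": {
  "series": [
    [[0,0,-1,0,0,0,1],[0,0,-1,0,0,0,1]]
  ]
}}

```text
time: 11.7
position: [0.5099, 0.1225, 0.0324]
eef_rot: [0.992, -0.127, -0.0, 0.0]
ft_force: [0.2, -0.2, -0.2]
grip_width: -0.003
```

Emit:
{"op": "play_rows", "data": {
  "series": [
    [[0,0,-1,0,0,0,1],[0,0,-1,0,0,0,1]]
  ]
}}

```text
time: 11.9
position: [0.5099, 0.1225, 0.0314]
eef_rot: [0.992, -0.127, -0.0, 0.0]
ft_force: [0.4, -0.4, -0.4]
grip_width: 0.001
```

Emit:
{"op": "play_rows", "data": {
  "series": [
    [[0,0,-1,0,0,0,1],[0,0,-1,0,0,0,1]]
  ]
}}

```text
time: 12.1
position: [0.5099, 0.1225, 0.0304]
eef_rot: [0.992, -0.127, -0.0, 0.0]
ft_force: [-0.6, -0.7, 0.3]
grip_width: 0.001
```

Run:
```python
from h import *
s=get_state();print(s['position'],s['ft_force'])
f=snap('side','d3');crop('d3',265,195,60,60,10,'d3c')
g=snap('wrist','w3')
a=cv2.imread('pics/d3c.png');b=cv2.imread('pics/w3.png')[110:320,180:390];b=cv2.resize(b,(440,600)[::1] if 0 else (190,600) if 0 else (199,199))
b=cv2.resize(cv2.imread('pics/w3.png')[150:300,180:380],None,fx=4,fy=4,interpolation=cv2.INTER_CUBIC)
a=cv2.resize(a,None,fx=.6,fy=.6)
out=np.zeros((600,800,3),np.uint8);bb=cv2.resize(b,(440,330));out[:360,:360]=a;out[:330,360:]=bb;cv2.imwrite('pics/m3.png',out)
```

```text
[0.50987742 0.12249172 0.03035883] [-0.61013958 -0.65266293  0.26383166]
```

View pics/m3.png

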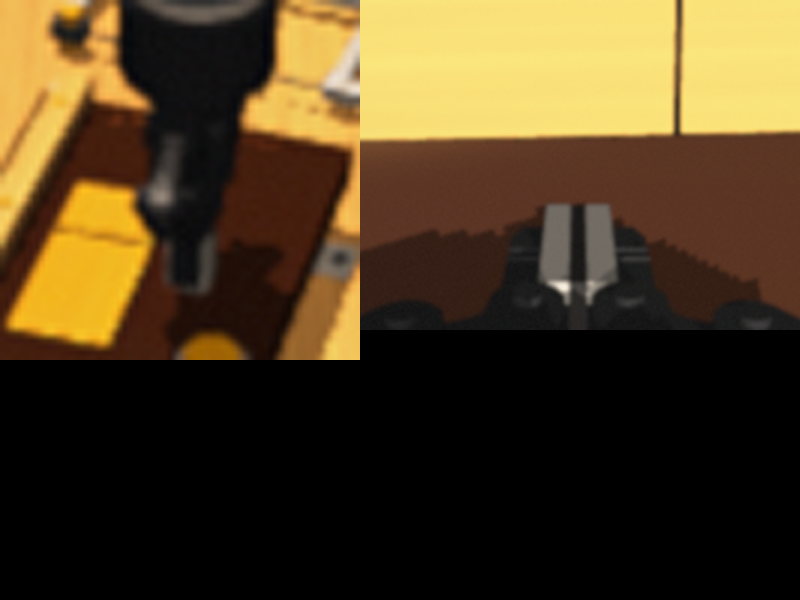

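The tip and its shadow have nearly met, so contact is a few mm away. I'll keep going in 1 mm steps.

Emit:
{"op": "play_rows", "data": {
  "series": [
    [[0,0,-1,0,0,0,1],[0,0,-1,0,0,0,1]]
  ]
}}

```text
time: 12.4
position: [0.5098, 0.1225, 0.0294]
eef_rot: [0.992, -0.127, -0.0, 0.0]
ft_force: [-0.4, 0.0, 0.4]
grip_width: 0.001
```

Emit:
{"op": "play_rows", "data": {
  "series": [
    [[0,0,-1,0,0,0,1],[0,0,-1,0,0,0,1]]
  ]
}}

```text
time: 12.6
position: [0.5101, 0.1225, 0.0285]
eef_rot: [0.992, -0.127, 0.0, -0.0]
ft_force: [0.5, -0.2, -0.2]
grip_width: 0.002
```

Emit:
{"op": "play_rows", "data": {
  "series": [
    [[0,0,-1,0,0,0,1],[0,0,-1,0,0,0,1]]
  ]
}}

```text
time: 12.8
position: [0.51, 0.1225, 0.0284]
eef_rot: [0.992, -0.127, -0.0, 0.0]
ft_force: [-3.6, 0.1, 8.1]
grip_width: 0.0
```

Contact is at TCP z 0.0284, so the true fingertip is about 21.5 mm above the reported TCP. I'll raise 1.5 mm above contact and push towards the fence, slightly left of the blank's middle.

Emit:
{"op": "play_rows", "data": {
  "series": [
    [[0,0,2.4,0,0,0,1],[5,5,2.4,0,0,0,1],[10,4,2.4,0,0,0,1],[14,3,2.4,0,0,0,1],[17,2.3,2.4,0,0,0,1]]
  ]
}}

```text
time: 13.3
position: [0.5271, 0.1248, 0.0297]
eef_rot: [0.992, -0.127, -0.001, -0.0]
ft_force: [-2.1, 0.2, 0.8]
grip_width: 0.002
```

Emit:
{"op": "play_rows", "data": {
  "series": [
    [[2,-0.5,0,0,0,0,1],[4,-1,0,0,0,0,1],[6,-1.6,0,0,0,0,1],[8,-2.1,0,0,0,0,1]]
  ]
}}

```text
time: 13.7
position: [0.535, 0.1226, 0.0298]
eef_rot: [0.992, -0.127, -0.0, 0.0]
ft_force: [-1.6, 0.9, 0.3]
grip_width: -0.0
```

Emit:
{"op": "play_rows", "data": {
  "series": [
    [[1,-0.3,0,0,0,0,1],[2,-0.5,0,0,0,0,1],[3,-0.8,0,0,0,0,1]]
  ]
}}

```text
time: 14.0
position: [0.538, 0.1219, 0.0298]
eef_rot: [0.992, -0.127, -0.0, 0.0]
ft_force: [-1.0, 0.3, -0.4]
grip_width: 0.002
```

Emit:
{"op": "play_rows", "data": {
  "series": [
    [[1,-0.3,0,0,0,0,1],[2,-0.5,0,0,0,0,1]]
  ]
}}

```text
time: 14.2
position: [0.54, 0.1214, 0.0299]
eef_rot: [0.992, -0.127, 0.0, 0.0]
ft_force: [-0.9, 1.0, 0.8]
grip_width: 0.001
```

Emit:
{"op": "play_rows", "data": {
  "series": [
    [[1,-0.3,0,0,0,0,1],[2,-0.5,0,0,0,0,1]]
  ]
}}

```text
time: 14.4
position: [0.5414, 0.1209, 0.0297]
eef_rot: [0.992, -0.127, -0.001, 0.0]
ft_force: [-5.3, 0.4, 3.0]
grip_width: 0.001
```

Emit:
{"op": "play_rows", "data": {
  "series": [
    [[1,-0.3,0,0,0,0,1],[1,-0.3,0,0,0,0,1]]
  ]
}}

```text
time: 14.6
position: [0.5416, 0.1207, 0.0296]
eef_rot: [0.992, -0.127, -0.002, 0.0]
ft_force: [-7.0, 0.3, 4.3]
grip_width: -0.0
```

The blank is seated against the fence (7 N). Next I'll back off, hop to the blank's left end and lower there.

Emit:
{"op": "play_rows", "data": {
  "series": [
    [[-5,1.3,0,0,0,0,1],[-5,1.3,20,0,0,0,1],[0,20,45,0,0,0,1],[25,50,45,0,0,0,1],[53,62,45,0,0,0,1]]
  ]
}}

```text
time: 15.1
position: [0.5975, 0.1847, 0.0766]
eef_rot: [0.992, -0.127, 0.002, -0.001]
ft_force: [0.0, -0.6, 0.1]
grip_width: -0.002
```

Emit:
{"op": "play_rows", "data": {
  "series": [
    [[0,0,0,0,0,0,1],[0,0,-25,0,0,0,1],[0,0,-40,0,0,0,1],[0,0,-44.5,0,0,0,1],[0,0,-44.5,0,0,0,1]]
  ]
}}

```text
time: 15.6
position: [0.595, 0.1822, 0.0297]
eef_rot: [0.992, -0.127, -0.001, 0.0]
ft_force: [0.2, -0.1, 0.9]
grip_width: -0.002
```

Emit:
{"op": "play_rows", "data": {
  "series": [
    [[-1,-4,0,0,0,0,1],[-2,-8,0,0,0,0,1],[-3,-12,0,0,0,0,1],[-4,-16,0,0,0,0,1],[-5.2,-20,0,0,0,0,1]]
  ]
}}

```text
time: 16.1
position: [0.5909, 0.1624, 0.0307]
eef_rot: [0.992, -0.127, 0.0, -0.0]
ft_force: [1.2, 1.2, 0.9]
grip_width: -0.003
```

Emit:
{"op": "play_rows", "data": {
  "series": [
    [[-1.3,-5,0,0,0,0,1],[-2.6,-10,0,0,0,0,1],[-3.9,-15,0,0,0,0,1],[-5.2,-20,0,0,0,0,1],[-6.5,-25,0,0,0,0,1]]
  ]
}}

```text
time: 16.6
position: [0.5844, 0.1373, 0.0306]
eef_rot: [0.992, -0.127, 0.0, -0.0]
ft_force: [0.5, 2.6, 1.8]
grip_width: -0.0
```

Emit:
{"op": "play_rows", "data": {
  "series": [
    [[-1.3,-5,0,0,0,0,1],[-2.6,-10,0,0,0,0,1],[-3.9,-15,0,0,0,0,1],[-5.2,-20,0,0,0,0,1],[-6.5,-25,0,0,0,0,1]]
  ]
}}

```text
time: 17.1
position: [0.5777, 0.1122, 0.0305]
eef_rot: [0.992, -0.127, 0.0, -0.0]
ft_force: [0.6, 2.9, 3.2]
grip_width: 0.002
```

Emit:
{"op": "play_rows", "data": {
  "series": [
    [[-1.3,-5,0,0,0,0,1],[-2.6,-10,0,0,0,0,1],[-3.9,-15,0,0,0,0,1],[-5.2,-20,0,0,0,0,1],[-6.5,-25,0,0,0,0,1]]
  ]
}}

```text
time: 17.6
position: [0.5711, 0.0872, 0.0304]
eef_rot: [0.992, -0.127, -0.0, -0.0]
ft_force: [0.5, 2.3, 2.7]
grip_width: -0.001
```

Run:
```python
from h import *
s=get_state();p=np.array([.5395,.0970,-.2554]);print(rel(p,[*s['position'][:2],0]),s['ft_force'])
f=snap('wrist','w4');crop('w4',0,0,560,420,1.4,'w4b')
```

```text
[ 0.03307674 -0.00148684  0.2554    ] [0.46447457 2.26457887 2.67152639]
```

View pics/w4b.png

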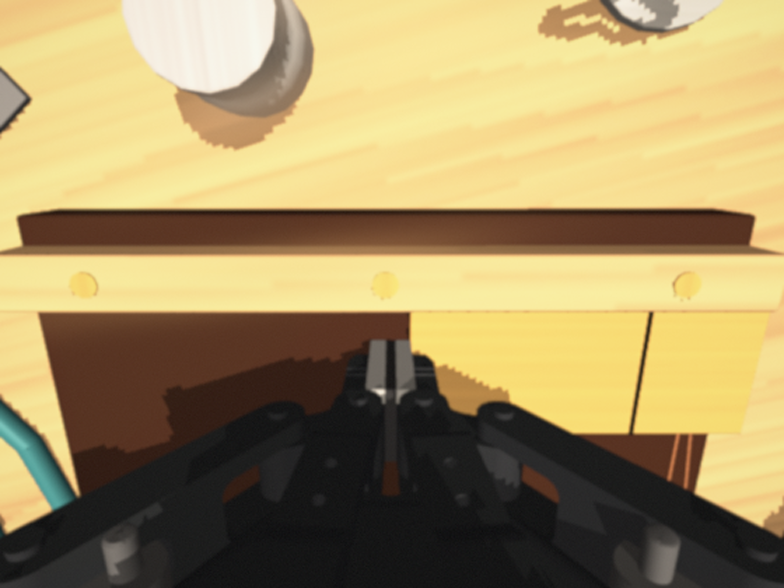

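The blank lies flush. The cut line runs from (651,313) to (631,434), and the board's end edge from (706,435) to (697,488). I'll compute the remaining distance.

Run:
```python
from h import *
f=load('w4');S=1.4
W=lambda u,v:(f,(u+.5)/S-.5,(v+.5)/S-.5)
p=np.array([.5395,.0970,-.2554])
g=lambda u,v,z:rel(p,[*ray(*W(u,v),z)[:2],0])[:2].round(4)
print('cut',g(651,313,.054),g(631,434,.054),'end right',g(771,312,.054),g(742,432,.054),'left',g(410,313,.054))
print('board R',g(706,435,.05),g(697,488,.05),'L',g(40,314,.05),g(79,495,.05),'screws',g(83,285,.066),g(385,285,.066),g(687,285,.066),'fence edge',g(100,312,.066),g(600,312,.066))
```

```text
cut [ 0.0524 -0.089 ] [ 0.0062 -0.0891] end right [ 0.0527 -0.1289] [ 0.007 -0.129] left [ 0.0524 -0.0088]
board R [ 0.003  -0.1195] [-0.0205 -0.1206] L [0.0507 0.1176] [-0.0235  0.1183] screws [0.0655 0.0896] [ 0.0655 -0.0006] [ 0.0654 -0.0909] fence edge [0.057 0.086] [ 0.0569 -0.066 ]
```

31 mm remain. I'll push 29 mm more, slowing down, and look again.

Emit:
{"op": "play_rows", "data": {
  "series": [
    [[-1.3,-5,0,0,0,0,1],[-2.6,-10,0,0,0,0,1],[-3.9,-15,0,0,0,0,1],[-5.2,-20,0,0,0,0,1],[-6.2,-24,0,0,0,0,1]]
  ]
}}

```text
time: 18.15
position: [0.5647, 0.0631, 0.0302]
eef_rot: [0.992, -0.127, -0.0, 0.0]
ft_force: [0.3, 2.0, -0.6]
grip_width: -0.006
```

Emit:
{"op": "play_rows", "data": {
  "series": [
    [[-0.6,-2,0,0,0,0,1],[-1,-4,0,0,0,0,1],[-1,-4,0,0,0,0,1]]
  ]
}}

```text
time: 18.45
position: [0.5638, 0.0592, 0.0302]
eef_rot: [0.992, -0.127, -0.0, 0.0]
ft_force: [0.2, 0.5, 0.5]
grip_width: -0.001
```

Run:
```python
from h import *
s=get_state();p=np.array([.5395,.0970,-.2554]);print(rel(p,[*s['position'][:2],0]),s['ft_force'])
f=snap('wrist','w5');crop('w5',260,160,300,225,2.6,'w5b')
```

```text
[ 0.03306013 -0.03038704  0.2554    ] [0.22494294 0.47228333 0.45605706]
```

View pics/w5b.png

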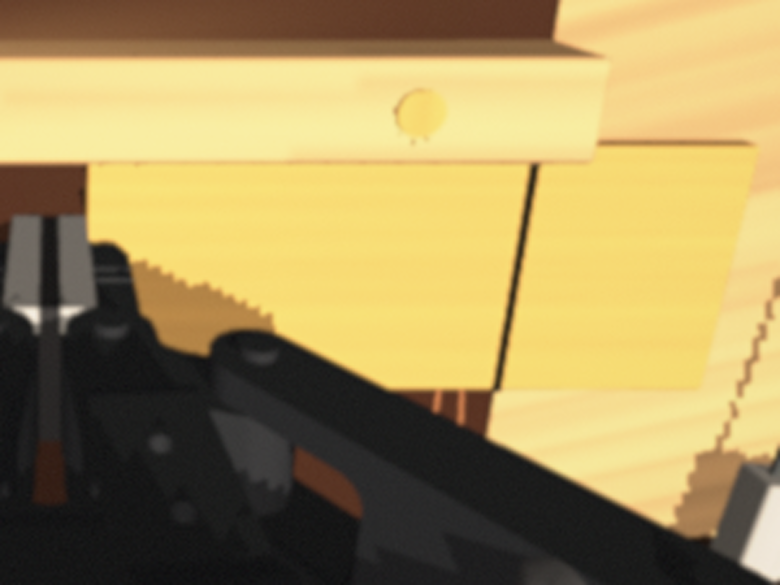

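The cut line's lower end (497,388) nearly meets the board's end edge, which runs (495,390) to (489,435). I'll compute the rest.

Run:
```python
from h import *
f=load('w5');S=2.6
W=lambda u,v:(f,260+(u+.5)/S-.5,160+(v+.5)/S-.5)
p=np.array([.5395,.0970,-.2554])
g=lambda u,v,z:rel(p,[*ray(*W(u,v),z)[:2],0])[:2].round(4)
print('cut',g(534,165,.054),g(498,388,.054),'end R',g(755,145,.054),g(703,389,.054),'left',g(88,164,.054),'far edge',g(610,143,.054),'near',g(400,388,.054))
print('board R',g(495,392,.05),g(489,436,.05),'screw',g(420,113,.066),'fence end',g(595,162,.066),g(610,57,.066),'fence edge',g(50,162,.066))
```

```text
cut [ 0.0526 -0.1179] [ 0.0068 -0.1182] end R [ 0.0563 -0.1566] [ 0.0065 -0.1581] left [ 0.0528 -0.038 ] far edge [ 0.0567 -0.1308] near [ 0.0068 -0.0992]
board R [ 0.0032 -0.1202] [-0.0071 -0.1205] screw [ 0.0656 -0.0907] fence end [ 0.0573 -0.1204] [ 0.0748 -0.1196] fence edge [ 0.0573 -0.0312]
```

The blank is flush (gap under 1 mm), and the cut line needs about 2 mm more. I'll push that, back off and lift.

Emit:
{"op": "play_rows", "data": {
  "series": [
    [[-0.3,-1,0,0,0,0,1],[-0.5,-2,0,0,0,0,1],[-0.5,-2,0,0,0,0,1]]
  ]
}}

```text
time: 18.8
position: [0.5635, 0.0576, 0.0303]
eef_rot: [0.992, -0.127, -0.0, 0.0]
ft_force: [0.3, 0.4, -0.2]
grip_width: 0.001
```

Emit:
{"op": "play_rows", "data": {
  "series": [
    [[1,4,0,0,0,0,1],[3,12,0,0,0,0,1],[3,12,30,0,0,0,1],[-15,12,70,0,0,0,1],[-35,12,70,0,0,0,1]]
  ]
}}

```text
time: 19.3
position: [0.5329, 0.0698, 0.1063]
eef_rot: [0.992, -0.127, 0.006, -0.0]
ft_force: [0.5, 0.3, -0.7]
grip_width: -0.001
```

Emit:
{"op": "play_rows", "data": {
  "series": [
    [[0,-20,0,0,0,0,1],[0,-60,0,0,0,0,1],[0,-80,0,0,0,0,1],[0,-80,0,0,0,0,1],[0,-80,0,0,0,0,1]]
  ]
}}

```text
time: 19.8
position: [0.5287, -0.01, 0.1004]
eef_rot: [0.992, -0.128, -0.0, -0.0]
ft_force: [0.4, -0.6, -0.3]
grip_width: -0.002
```

Run:
```python
from h import *
f=snap('wrist','w6');crop('w6',0,0,560,420,1.4,'w6b')
```

```text
(no output)
```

View pics/w6b.png

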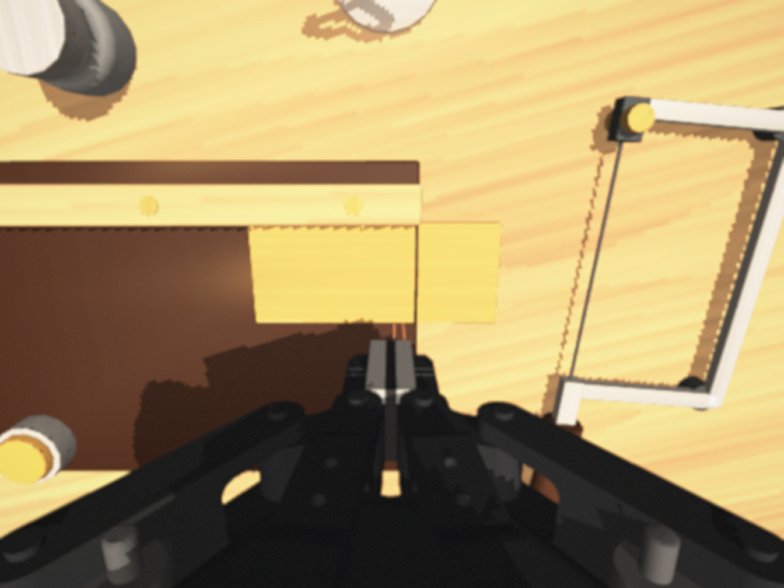

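The cut line at columns 414–417 coincides with the board's end (column 417), and the blank sits along the fence. I'll do a final numeric check.

Run:
```python
from h import *
f=load('w6');S=1.4
W=lambda u,v:(f,(u+.5)/S-.5,(v+.5)/S-.5)
p=np.array([.5395,.0970,-.2554])
g=lambda u,v,z:rel(p,[*ray(*W(u,v),z)[:2],0])[:2].round(4)
print('cut',g(417,228,.054),g(414,321,.054),'ends',g(500,223,.054),g(495,322,.054),g(257,322,.054),'board',g(417,335,.05),g(416,350,.05),'fence end',g(420,224,.066),g(420,185,.066),'fence edge',g(50,227,.066))
q=[(500,223,(.025,-.06,.004)),(495,322,(-.025,-.06,.004)),(257,322,(-.025,.06,.004))]
k,r=fit([(*W(u,v),l) for u,v,l in q],.05,-.25,[.56,.0]);print(rel(p,k),abs(r).max())
s=get_state();print(s['time'],s['ft_force'])
```

```text
cut [ 0.0538 -0.1196] [ 0.0071 -0.1189] ends [ 0.0561 -0.1587] [ 0.0065 -0.1595] [ 0.0066 -0.0402] board [-0.0021 -0.1208] [-0.0105 -0.1204] fence end [ 0.0574 -0.1202] [ 0.0743 -0.1199] fence edge [0.0561 0.0445]
[ 0.03130016 -0.09940254  0.00211991] 0.9843825124360706
19.85 [ 0.16932573 -0.25844881  0.45121629]
```

Everything is within tolerance: cut line about 1 mm from the board's end, gap about 1 mm or less, yaw about 0.1°.

```bash
python3 -c "
from h import *
print(job_done())"
```

```text
the job is handed in; nothing more can be done
None
```

I pushed the brass blank flat against the fence, then slid it along the fence to the right until its cut line lay over the board's right-hand end, and handed the job in at 19.9 s. The verdict wasn't shown.

**Last wrist-camera check, fingers clear of everything:**

| | Measured | Required |
|---|---|---|
| Cut line y (saw board frame) | about -0.1195 m | -0.124 to -0.116 m |
| Blank x (saw board frame) | about 0.031 m | above 0.029 m |
| Gap to fence | about 1 mm or less | under 3 mm |
| Angle to fence | about 0.1° | under 2° |

The cut line is about 1 mm short of the board's end as seen in the same picture.

**What disagreed:** the real fingertip sits about 21.5 mm above the reported TCP. Because of that, my first push passed over the blank without touching it. I found the true height by lowering onto the board beside the blank, where it touched at 8 N.

**Other things on the bench:** I steered clear of them and felt no unexpected contact. I didn't measure their positions again at the end; the ones in the last picture look undisturbed.

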